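# Hold the flask down in the sprung ring of the paint mixer

### The job

Mix the settled paint: gently swing the mixer's clear hood open until it rests on its stop, then take the larger round flask from its cork ring, set it upright in the mixer's sprung ring and press it down, ring and all, close to the bottom of the travel. Do not let go: the mixer only runs while pressed, so finish while the gripper is still on the flask, holding it down. Leave everything else on the table where it is.

Things in the scene. Friction and masses are not known exactly. Their poses are not given: they have to be found in the camera images.
- mixer: The small bench mixer on the table, fixed: a white housing 170 mm (x) by 160 mm (y) by 55 mm high. Origin: centre of its underside, on the table; z up; x and y along its sides. The sprung ring cradle stands in the middle of its top; the hood is hinged along its +y side and its handle lies on the -y side.
- hood (a joint): Angle of the mixer's clear plastic hood (hollow box 150 by 150 mm, 50 mm deep, 0.2 kg): 0 closed over the cradle, growing as it opens, 1.9 rad fully open, leaning back on its stop. Free hinge along the mixer's x axis: it balances near 1.2 rad; let go below that it falls shut, past that it falls over onto its stop, so guide it all the way.
- hood_handle (a point): Middle of the hood's handle: a round aluminium bar 10 mm thick, 70 mm long, parallel to the mixer's x axis, carried by two slanting arms 30 mm out from and 30 mm above the hood's top edge on the mixer's -y side. Open space all round it. With the hood closed it is 136 mm above the table, 102 mm from the mixer's centre towards -y; it turns with the hood.
- hood_hinge (a point): Point on the hood's hinge axis, 78 mm from the mixer's centre along the mixer's +y, 56 mm above the table. The handle bar moves about it on a circle of 197 mm radius in the mixer's y-z plane, up and over towards +y.
- cradle (a joint): How far the ring cradle is pressed down, m: 0 up, 0.016 at the bottom of its travel. Spring: about 4 N to start moving, 12 N at the bottom (500 N/m), so the flask's own weight does not press it. It rises again when released.
- cradle_top (a point): Centre of the top of the steel ring cradle, 85 mm above the table when up. Ring 68 mm outside, 48 mm hole, 12 mm high, hole open below. The flask's round bottom sits in it 9.5 mm below the ring's top. Moves down with the ring.
- flask: The larger, round-bottomed stoppered flask of brown glass, about 0.2 kg: ball 70 mm across, then a straight neck 26 mm thick from 67 to 108 mm, a cork stopper to 122 mm with a 30 mm rim at 108 to 112 mm. Origin: lowest point of the ball; z is the flask's axis, up the neck. It stands upright in one of two cork rings, its lowest point 12 mm above the table.
- flask_neck (a point): On the flask's axis, on the neck, 94 mm above the flask's lowest point.
- small_flask: Bystander, to be left alone: a smaller flask of the same kind, ball 52 mm, neck 18 mm, 92 mm tall with its stopper. Origin: lowest point. It stands in the other cork ring.
- stand_a: Cork ring fixed to the table, 84 mm outside, 44 mm hole, 20 mm high; the larger flask stands in it. Origin: centre of its underside.
- stand_b: Identical cork ring, with the smaller flask. The two rings are 110 mm or more apart, on the robot's right. Origin: centre of its underside.
- tape: Bystander: roll of paper tape lying flat, 90 mm across, 20 mm high, between the mixer and the cork rings. Origin: centre of underside.
- mug: Bystander: white mug, 80 mm across, 95 mm high. Origin: centre of underside.
- glue: Bystander: white glue bottle, 60 mm across, 150 mm high. Origin: centre of underside.
- scissors: Bystander: scissors lying flat, 160 mm long, 10 mm high. Origin: near the pivot.
- frame: Bystander: wooden picture frame lying flat, 200 by 150 mm, 14 mm high. Origin: centre of underside.
Things that resemble listed ones, but are neither listed nor needed, are in the scene too. Leave any purple or red look-alike of the flask alone.

How it is judged:
On the way:
1. the hood is swung open and rests on its stop (value of joint hood above 1.8 rad and velocity of joint hood below 0.3 rad/s), for 0.2 s.
At the end, for the whole second after the job is handed in: Hood over 1.8 rad open; flask in the ring (lowest point within 12 mm of its axis, 4 mm or more below its top), upright within 0.2 rad, pressing with over 5 N; ring over 10 mm down; fingers still on the flask; all through the last second (value of joint hood above 1.8 rad and value of joint cradle above 0.01 m and horizontal distance between flask and cradle_top below 0.012 m and z of flask in the frame of cradle_top below -0.004 m and angle between flask's own z axis and vertical below 0.2 rad and contact force between flask and mixer above 5 N and contact force between the fingers and flask above 1 N); the arm keeps its last pose, push and grip.
It fails at once if the hood is flung or dropped: it turns faster than 2.5 rad/s (velocity of joint hood above 2.5 rad/s or velocity of joint hood below -2.5 rad/s).
It fails at once if a bystander is moved more than 30 mm (distance of any of small_flask, tape, mug, glue, scissors, frame from where it was at the start of the episode above 0.03 m).
It also fails if it takes over 64 s, if anything falls off the work surface, if the arm or the gripper's body presses on something with over 40 N, if the wrist force passes 120 N, or if a joint passes its speed limit or range.

### The arm

A 7-joint arm with a two-finger parallel gripper is mounted at the origin on the work surface. World frame = base frame: x ahead of the robot, y to its left, z up, the work surface at z = 0. Lengths are in m, angles in rad, forces in N, time in s.
With the tool pointing down it reaches from about 0.4 to 0.85 m from the base axis. Payload 10.4 kg.
Tool frame: the origin (TCP) lies at the very end of the fingers, on their centre line; the grasp point (between the pads) lies 19 mm behind it (r.pinch_z is the distance from the TCP to the grasp point, in m); z points along the fingers, y is the line along which they close (so a half turn about z gives the same grasp; the last joint's range is limited). The gripper opens to 87 mm and grips with 3 to 60 N. Pads are 19 mm wide; open, the fingers measure 117 mm over their backs; the gripper's body (75 mm by 190 mm) begins 51 mm behind the grasp point.
Start: joints at [1.201, 0.332, -0.065, 1.46, 0.022, 1.35, -0.088], TCP at [0.212, -0.588, 0.223] pointing down, gripper open.
Joint ranges: [-2.6, 2.6], [-0.5, 2.12], [-1.47, 1.34], [0.16, 2.42], [-1.27, 4.41], [0.06, 2.06], [-2.6, 2.6]. Speed limits (rad/s): [2.22, 2.22, 2.79, 2.79, 3.14, 3.14, 3.14].

### API

Orientations are given as a unit quaternion [x, y, z, w].
In Python, from bench import r, camera gives the robot as it stands. The module is installed in compiled form; this text tells all that it offers.
- The arm moves only by the shell command python3 -m pendant 'ROWS' [FORCE]. ROWS is JSON, a list of rows, each an object with "dp": the shift along the tool's x, y, z as a fraction of full scale, a list of three; "rotation": the turn, a rotation vector about the tool's x, y, z as a fraction of full scale, a list of three; "jaw": the opening, from 0 (shut) to 1 (fully open). A call has 1 to 8 rows; each row is the pose to reach, as a shift and turn from the pose commanded when the call began, along the tool's axes at that moment, turning the shorter way round; what a row does not reach only later rows make up. Full scale, the value 1, is 0.15 m for a shift and 2 pi rad for a turn. A row lasts 1/8 s, in which the tool goes at most 62.5 mm and 10.7 degrees, less where a joint would pass 70% of its speed; a pose out of reach is approached as far as the arm can. A call with a number of a shift or a turn outside -1 to 1 is refused whole. A call with a gripper value outside its range is refused whole. The fingers move at their own pace and stop on an object; FORCE is the grip in N (left out, the last holds). Time passes only in rows, so rows that repeat a pose let the fingers close. It gives the time, the measured TCP pose, the force, the opening and the grip force at its end, in the units of the state.
- r.read_state(): the state, without advancing time (a new reading comes with each control period).
- camera(name): name is "scene" or "side" or "wrist"; returns a dict with "image" (420x560x3 uint8, red, green, blue), "z_map" (420x560 float32, m along the optical axis (not along the pixel's ray), 0 where there is no reading), "mtx" (3x3 intrinsics, pixels), "T" (4x4, takes a point from camera to world coordinates). Camera axes: x right, y down, z forward; pixel columns grow to the right and rows downward; lengths in m; the calibration is good to about 2 mm. A picture is of the moment at which its call begins.
- r.close_job(): hands the job in; it is judged then, once.
The state is a dict: "time": time; "joint_positions": joint angles; "joint_vel": joint speeds; "joint_torque": joint torques, N m; "ee_pos": TCP position; "eef_rot": TCP orientation; "ft_force": force on the tool from outside, world axes, zero at the start; "torque": the same for the moment, N m; "width": finger opening in m; "grip_force": force on a finger pad.
Only numpy, scipy, OpenCV 4.12 (cv2) and the standard library are available. Lean on these libraries where they do the work, as an engineer would, in place of code of your own. Each camera call takes 0.05 s, during which the arm holds its last target. There are 200 camera calls.

## Working session

There is one attempt and no reset: what is moved stays moved. The work goes in short steps, Python scripts to look and compute and a shell command to move; the robot and the scene stay as the last step left them, time stands still between calls to the robot, and variables do not carry over. Pictures are saved under pics/ and viewed, at most 10 in all, crops included, and the job is handed in when it is done.

```bash
mkdir -p pics
python3 - <<'E'
from bench import r,camera
import cv2,numpy as np
for n in("scene","side"):
    c=camera(n); np.savez(n+".npz",**c); cv2.imwrite(f"pics/{n}0.png",c["image"][:,:,::-1]); print(n,c["T"].round(3).tolist(),c["mtx"].tolist())
s=r.read_state(); print({k:np.round(v,3).tolist() for k,v in s.items()}, r.pinch_z)
E
```

```text
scene [[-0.417, 0.521, -0.745, 1.346], [0.908, 0.217, -0.357, 0.215], [-0.024, -0.826, -0.564, 0.723], [0.0, 0.0, 0.0, 1.0]] [[424.199942429257, 0.0, 285.68990755519695], [0.0, 424.199942429257, 216.9433451012891], [0.0, 0.0, 1.0]]
side [[-1.0, -0.011, 0.027, 0.475], [-0.028, 0.563, -0.826, 0.666], [-0.006, -0.826, -0.563, 0.663], [0.0, 0.0, 0.0, 1.0]] [[425.82778510176604, 0.0, 279.11913576842113], [0.0, 425.82778510176604, 212.21381253325268], [0.0, 0.0, 1.0]]
{'time': 0.1, 'joint_positions': [1.201, 0.333, -0.065, 1.461, 0.022, 1.35, -0.089], 'joint_vel': [0.001, -0.003, 0.0, -0.003, -0.0, -0.0, -0.001], 'joint_torque': [0.003, -62.455, 0.025, -39.072, -0.062, 0.037, 0.0], 'ee_pos': [0.212, -0.587, 0.222], 'eef_rot': [0.985, 0.173, -0.0, -0.001], 'ft_force': [0.286, -0.497, -0.739], 'torque': [0.04, 0.006, 0.024], 'grip_force': 0.0, 'width': 0.087} 0.0187
```

View pics/scene0.png

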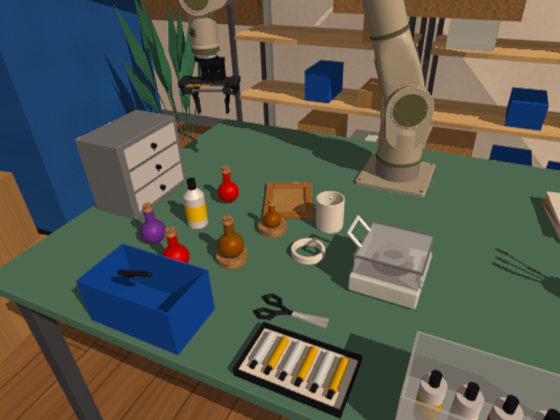

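View pics/side0.png

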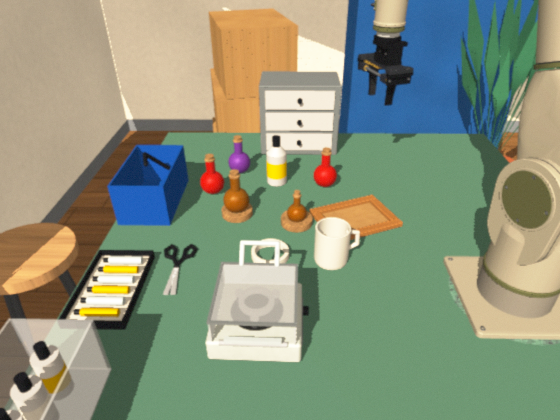

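Scene view: the big brown flask is at (230,243) in a cork ring, and the small brown one is at (272,220). The red flasks at (228,185) and (175,250) and the purple one at (152,228) are look-alikes without a ring. Only (230,243) is brown, large and in cork. The mixer is at (390,265) with its handle at (358,233), towards the flasks.

```bash
cat > h.py <<'E'
import numpy as np
def cloud(c):
    z=c["z_map"];v,u=np.mgrid[:z.shape[0],:z.shape[1]];K=c["mtx"]
    P=np.stack([(u-K[0,2])/K[0,0]*z,(v-K[1,2])/K[1,1]*z,z],-1)
    P=P@c["T"][:3,:3].T+c["T"][:3,3]; P[z==0]=np.nan
    return P
def proj(c,p):
    q=np.linalg.inv(c["T"])@np.append(p,1);q=c["mtx"]@q[:3];return q[:2]/q[2]
E
python3 - <<'E'
import numpy as np,cv2
from h import *
from scipy.optimize import least_squares
ims=[]
for n,fl,mx,box in(("scene",(230,243),(390,265),(195,200,290,275)),("side",(236,200),(256,310),(195,165,330,240))):
    c=dict(np.load(n+".npz"));P=cloud(c);I=c["image"]
    def win(u0,v0,u1,v1): return P[v0:v1,u0:u1].reshape(-1,3),I[v0:v1,u0:u1].reshape(-1,3).astype(int)
    for nm,b in (("flask",(fl[0]-22,fl[1]-30,fl[0]+22,fl[1]+25)),("small",(255,200,290,237) if n=="scene" else (280,188,314,232))):
        p,i=win(*b); k=(p[:,2]>.012)&(i[:,0]>i[:,2]*1.5+15); p=p[k]
        hi=p[:,2]; zt=np.nanmax(hi)
        R=.035 if nm=="flask" else .026
        b=p[(hi>.028)&(hi<.012+2*R*.9)]
        s=least_squares(lambda x:np.linalg.norm(b-x,axis=1)-R,np.append(np.median(b[:,:2],0),.012+R),loss='soft_l1',f_scale=.002)
        print(n,nm,len(p),"ztop",zt.round(3),"ball",s.x.round(4),"res",np.abs(s.fun).mean().round(4))
        t=p[hi>.087]; print("  neck mean",t.mean(0).round(4) if len(t) else None)
    p,i=win(mx[0]-60,mx[1]-75,mx[0]+60,mx[1]+60)
    p=p[np.isfinite(p[:,0])&(p[:,2]>.01)]
    print("heights",np.histogram(p[:,2],np.arange(.01,.16,.005))[0])
    np.save(n+"_mix.npy",p)
    for lo,hi in((.045,.062),(.098,.115),(.125,.15)):
        q=p[(p[:,2]>lo)&(p[:,2]<hi)]
        if len(q)>10: print(lo,len(q),q.mean(0).round(3),cv2.minAreaRect(q[:,:2].astype(np.float32)))
    x0,y0,x1,y1=box; ims.append(cv2.resize(I[y0:y1,x0:x1],(400,300),interpolation=cv2.INTER_CUBIC))
    x0,y0,x1,y1=mx[0]-60,mx[1]-75,mx[0]+60,mx[1]+60; ims.append(cv2.resize(I[y0:y1,x0:x1],(400,300),interpolation=cv2.INTER_CUBIC))
cv2.imwrite("pics/crop.png",np.vstack([np.hstack(ims[:2]),np.hstack(ims[2:])])[:,:,::-1])
E
```

```text
scene flask 995 ztop 0.135 ball [ 0.6215 -0.2951  0.0458] res 0.0012
  neck mean [ 0.6284 -0.2899  0.1153]
scene small 645 ztop 0.099 ball [ 0.4588 -0.2563  0.0328] res 0.0013
  neck mean [ 0.4644 -0.2538  0.0925]
heights [ 156  132  132  134  137  133  141  149  323  205  177  211  139  145
  174  148  178  119  901 1989   44   27   23   24   25   63   26    0
    0]
0.045 744 [0.585 0.085 0.054] ((0.5066059231758118, 0.019270479679107666), (0.3901367485523224, 0.20535095036029816), 65.5643539428711)
0.098 2975 [0.545 0.109 0.106] ((0.5380444526672363, 0.10054371505975723), (0.16839832067489624, 0.15956056118011475), 88.7962646484375)
0.125 138 [0.541 0.006 0.136] ((0.5376951694488525, 0.008189144544303417), (0.020798422396183014, 0.08008472621440887), 88.2458724975586)
side flask 1111 ztop 0.136 ball [ 0.6241 -0.2989  0.0483] res 0.0234
  neck mean [ 0.6213 -0.2869  0.1153]
side small 692 ztop 0.102 ball [ 0.4589 -0.2572  0.0337] res 0.0012
  neck mean [ 0.4602 -0.2526  0.0946]
heights [ 158  315  280  182  182  217  209  166  752  881  158  276   15   13
   13   10    8   10  503 4725   92   36   33   39   58  112   68    0
    0]
0.045 1872 [0.527 0.158 0.055] ((0.4673536419868469, 0.07701811194419861), (0.35099488496780396, 0.1490967720746994), 52.101505279541016)
0.098 5324 [0.537 0.113 0.107] ((0.5373584628105164, 0.10552608221769333), (0.1607377678155899, 0.1519826203584671), 89.03507995605469)
0.125 277 [0.535 0.007 0.136] ((0.5354451537132263, 0.009413812309503555), (0.02422330342233181, 0.07987528294324875), 87.3016128540039)
```

View pics/crop.png

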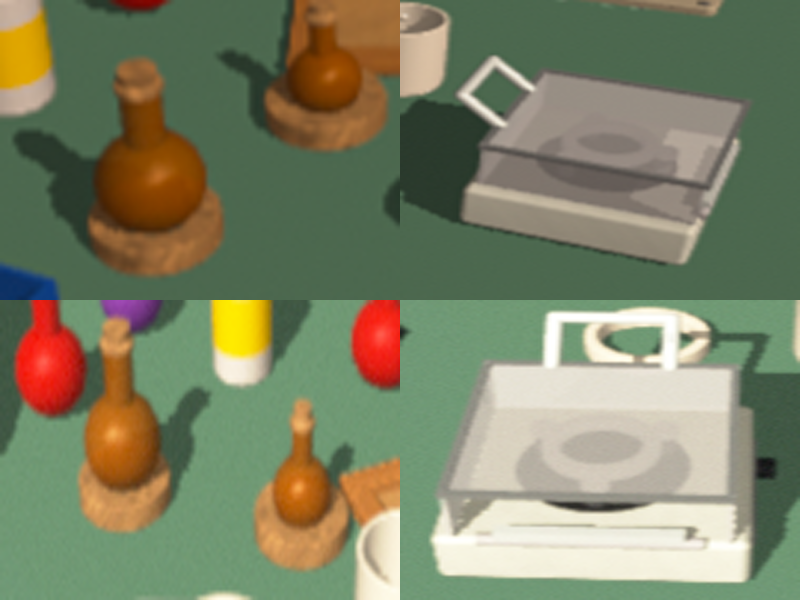

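Crop: the large brown flask in its cork ring fills the crop at left (150,170). The smaller one is at right (325,85), and the mixer handle loop is intact at (495,90). The flask position is consistent at about (0.6215,-0.295). Next I'll refine the mixer.

Run:
```python
import numpy as np,cv2
from h import *
for n in("scene","side"):
    p=np.load(n+"_mix.npy"); p=p[(p[:,0]>.4)&(p[:,0]<.68)&(p[:,1]>-.03)&(p[:,1]<.21)]
    for nm,lo,hi,ym in(("bar",.132,.145,.03),("top",.1,.112,9)):
        q=p[(p[:,2]>lo)&(p[:,2]<hi)&(p[:,1]<ym)]
        a,b=np.percentile(q[:,:2],[1,99],axis=0)
        f=np.polyfit(q[:,0],q[:,1],1)
        print(n,nm,len(q),"mean",q.mean(0).round(4),"p1",a.round(4),"p99",b.round(4),"mid",((a+b)/2).round(4),"slope",f[0].round(4))
    q=p[(p[:,2]>.02)&(p[:,2]<.053)]
    print(n,"housing",np.percentile(q[:,:2],[1,99],axis=0).round(4).tolist())
    # front face slope
    if n=="side":
        f=q[q[:,1]>.17]
        print("  +y face slope",np.polyfit(f[:,0],f[:,1],1).round(4),len(f))
    else:
        f=q[q[:,0]>.6]; print("  +x face slope dx/dy",np.polyfit(f[:,1],f[:,0],1).round(4),len(f))
```

```text
scene bar 105 mean [0.5414 0.0043 0.1382] p1 [ 0.5006 -0.0018] p99 [0.5775 0.0129] mid [0.539  0.0055] slope -0.0244
scene top 2918 mean [0.544  0.1089 0.1057] p1 [0.4637 0.0309] p99 [0.6152 0.1833] mid [0.5395 0.1071] slope 0.0015
scene housing [[0.6034, 0.0256], [0.6262, 0.1828]]
  +x face slope dx/dy [0.0109 0.6207] 836
side bar 220 mean [0.5353 0.005  0.1381] p1 [ 0.4958 -0.0014] p99 [0.575  0.0123] mid [0.5354 0.0055] slope -0.0154
side top 5300 mean [0.5374 0.1129 0.1066] p1 [0.4634 0.0303] p99 [0.6119 0.1846] mid [0.5377 0.1074] slope -0.0025
side housing [[0.441, 0.061], [0.621, 0.1856]]
  +y face slope [-0.0154  0.1912] 1083
```

```bash
python3 -m pendant '[{"dp":[0.18,-0.16,0],"rotation":[0,0,0.0144],"jaw":1},{"dp":[0.36,-0.32,0],"rotation":[0,0,0.0287],"jaw":1},{"dp":[0.54,-0.48,0],"rotation":[0,0,0.043],"jaw":1},{"dp":[0.727,-0.638,0],"rotation":[0,0,0.0574],"jaw":1},{"dp":[0.727,-0.638,0],"rotation":[0,0,0.0574],"jaw":1}]' 20
python3 -m pendant '[{"dp":[0.11,-0.2,0],"rotation":[0,0,0],"jaw":1},{"dp":[0.22,-0.4,0],"rotation":[0,0,0],"jaw":1},{"dp":[0.33,-0.6,0],"rotation":[0,0,0],"jaw":1},{"dp":[0.433,-0.77,0],"rotation":[0,0,0],"jaw":1}]'
```

```text
time: 0.72
ee_pos: [0.2845, -0.4584, 0.2226]
eef_rot: [1.0, -0.005, 0.0, -0.0]
ft_force: [-0.3, -1.0, -0.6]
width: 0.087
grip_force: 0.0
time: 1.23
ee_pos: [0.3491, -0.3458, 0.2224]
eef_rot: [1.0, -0.007, -0.0, -0.0]
ft_force: [-0.1, 0.3, -0.4]
width: 0.0871
grip_force: 0.0
```

```bash
python3 -m pendant '[{"dp":[0.1,-0.2,0],"rotation":[0,0,0],"jaw":1},{"dp":[0.2,-0.4,0],"rotation":[0,0,0],"jaw":1},{"dp":[0.3,-0.6,0],"rotation":[0,0,0],"jaw":1},{"dp":[0.405,-0.779,0],"rotation":[0,0,0],"jaw":1}]'
python3 -m pendant '[{"dp":[0.1,-0.2,0],"rotation":[0,0,0],"jaw":1},{"dp":[0.2,-0.4,0],"rotation":[0,0,0],"jaw":1},{"dp":[0.3,-0.6,0],"rotation":[0,0,0],"jaw":1},{"dp":[0.405,-0.779,0],"rotation":[0,0,0],"jaw":1}]'
python3 -m pendant '[{"dp":[0.1,-0.2,0],"rotation":[0,0,0],"jaw":1},{"dp":[0.2,-0.4,0],"rotation":[0,0,0],"jaw":1},{"dp":[0.3,-0.6,0],"rotation":[0,0,0],"jaw":1},{"dp":[0.405,-0.779,0],"rotation":[0,0,0],"jaw":1},{"dp":[0.405,-0.779,0],"rotation":[0,0,0],"jaw":1}]'
```

```text
time: 1.72
ee_pos: [0.4115, -0.2299, 0.2224]
eef_rot: [1.0, -0.007, -0.0, 0.0]
ft_force: [0.0, 0.1, 0.1]
width: 0.0871
grip_force: 0.0
time: 2.22
ee_pos: [0.4741, -0.114, 0.2224]
eef_rot: [1.0, -0.007, -0.0, 0.0]
ft_force: [-0.0, -0.4, -0.5]
width: 0.0869
grip_force: 0.0
time: 2.85
ee_pos: [0.5367, 0.0034, 0.2221]
eef_rot: [1.0, -0.005, -0.0, -0.001]
ft_force: [0.4, -0.0, -0.6]
width: 0.0873
grip_force: 0.0
```

Run:
```python
from bench import r,camera
import cv2,numpy as np
from h import *
c=camera("wrist"); I=c["image"].copy()
u=proj(c,[.536,.002,.136]);print(u, proj(c,r.read_state()["ee_pos"]))
cv2.drawMarker(I,tuple(int(x) for x in u),(255,0,0))
cv2.imwrite("pics/w1.png",I[:,:,::-1])
```

```text
[284.141913   216.68787943] [284.59776679 259.81390469]
```

View pics/w1.png

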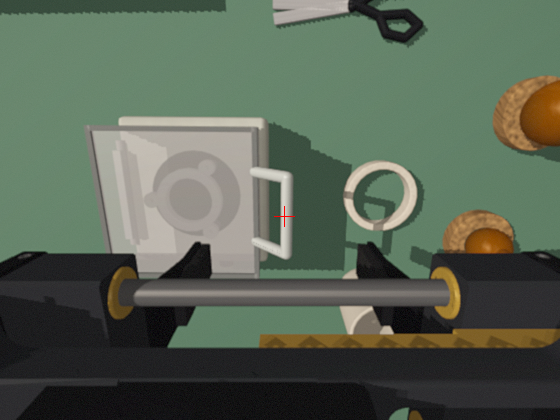

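The wrist view shows the handle bar at (289,172–258), about 4 mm further to −y than the marker at (284,217). I'll descend and pinch it lightly.

```bash
python3 -m pendant '[{"dp":[0,0.02,0.17],"rotation":[0,0,0],"jaw":1},{"dp":[0,0.027,0.34],"rotation":[0,0,0],"jaw":1},{"dp":[0,0.027,0.51],"rotation":[0,0,0],"jaw":1},{"dp":[0,0.027,0.68],"rotation":[0,0,0],"jaw":1},{"dp":[0,0.027,0.68],"rotation":[0,0,0],"jaw":0.3},{"dp":[0,0.027,0.68],"rotation":[0,0,0],"jaw":0.1},{"dp":[0,0.027,0.68],"rotation":[0,0,0],"jaw":0},{"dp":[0,0.027,0.68],"rotation":[0,0,0],"jaw":0}]' 8
python3 -m pendant '[{"dp":[0,0,0],"rotation":[0,0,0],"jaw":0},{"dp":[0,0,0],"rotation":[0,0,0],"jaw":0},{"dp":[0,0,0],"rotation":[0,0,0],"jaw":0}]' 8
python3 - <<'E'
import numpy as np
# bar rel hinge, tool frame steps with world yaw -0.013
for h in np.arange(0,1.96,.1):
    a=np.arctan2(80,180)+h; y=-.197*np.cos(a); z=.197*np.sin(a)
    d=np.array([y+.18,z-.08]); print(round(h,2),"tool y,z frac of .15:",(-d/.15).round(3))
E
```

```text
time: 3.9
ee_pos: [0.5365, -0.0023, 0.1213]
eef_rot: [1.0, -0.007, 0.001, 0.0]
ft_force: [0.0, -0.3, -0.2]
width: 0.0547
grip_force: 0.0
time: 4.28
ee_pos: [0.5361, -0.0022, 0.1206]
eef_rot: [1.0, -0.007, 0.0, 0.0]
ft_force: [-0.9, -0.3, -0.5]
width: 0.025
grip_force: 0.0
0.0 tool y,z frac of .15: [ 0. -0.]
0.1 tool y,z frac of .15: [-0.059 -0.117]
0.2 tool y,z frac of .15: [-0.13  -0.228]
0.3 tool y,z frac of .15: [-0.211 -0.331]
0.4 tool y,z frac of .15: [-0.302 -0.425]
0.5 tool y,z frac of .15: [-0.403 -0.51 ]
0.6 tool y,z frac of .15: [-0.511 -0.585]
0.7 tool y,z frac of .15: [-0.626 -0.648]
0.8 tool y,z frac of .15: [-0.746 -0.699]
0.9 tool y,z frac of .15: [-0.872 -0.738]
1.0 tool y,z frac of .15: [-1.    -0.765]
1.1 tool y,z frac of .15: [-1.131 -0.778]
1.2 tool y,z frac of .15: [-1.262 -0.779]
1.3 tool y,z frac of .15: [-1.393 -0.766]
1.4 tool y,z frac of .15: [-1.522 -0.74 ]
1.5 tool y,z frac of .15: [-1.647 -0.702]
1.6 tool y,z frac of .15: [-1.768 -0.651]
1.7 tool y,z frac of .15: [-1.884 -0.588]
1.8 tool y,z frac of .15: [-1.992 -0.514]
1.9 tool y,z frac of .15: [-2.093 -0.43 ]
```

Still closing, so I'll finish the grip.

```bash
python3 -m pendant '[{"dp":[0,0,0],"rotation":[0,0,0],"jaw":0},{"dp":[0,0,0],"rotation":[0,0,0],"jaw":0},{"dp":[0,0,0],"rotation":[0,0,0],"jaw":0},{"dp":[0,0,0],"rotation":[0,0,0],"jaw":0}]' 8
```

```text
time: 4.78
ee_pos: [0.5361, 0.0014, 0.1205]
eef_rot: [1.0, -0.005, 0.0, -0.002]
ft_force: [1.5, 10.5, -1.9]
width: 0.0095
grip_force: 8.0
```

```bash
python3 -m pendant '[{"dp":[0,-0.025,0],"rotation":[0,0,0],"jaw":0},{"dp":[0,-0.052,-0.058],"rotation":[0,0,0],"jaw":0},{"dp":[0,-0.085,-0.117],"rotation":[0,0,0],"jaw":0},{"dp":[0,-0.155,-0.228],"rotation":[0,0,0],"jaw":0},{"dp":[0,-0.235,-0.331],"rotation":[0,0,0],"jaw":0},{"dp":[0,-0.327,-0.425],"rotation":[0,0,0],"jaw":0},{"dp":[0,-0.428,-0.51],"rotation":[0,0,0],"jaw":0},{"dp":[0,-0.428,-0.51],"rotation":[0,0,0],"jaw":0}]' 10
```

```text
time: 5.78
ee_pos: [0.5374, 0.0631, 0.1996]
eef_rot: [1.0, -0.006, 0.001, 0.001]
ft_force: [-1.5, -7.2, 5.7]
width: 0.0098
grip_force: 10.0
```

```bash
python3 -m pendant '[{"dp":[0,0.013,-0.013],"rotation":[0,0,0],"jaw":0},{"dp":[0,-0.095,-0.088],"rotation":[0,0,0],"jaw":0},{"dp":[0,-0.21,-0.151],"rotation":[0,0,0],"jaw":0},{"dp":[0,-0.33,-0.202],"rotation":[0,0,0],"jaw":0},{"dp":[0,-0.456,-0.241],"rotation":[0,0,0],"jaw":0},{"dp":[0,-0.584,-0.268],"rotation":[0,0,0],"jaw":0},{"dp":[0,-0.715,-0.281],"rotation":[0,0,0],"jaw":0},{"dp":[0,-0.715,-0.281],"rotation":[0,0,0],"jaw":0}]' 10
```

```text
time: 6.78
ee_pos: [0.5385, 0.1719, 0.2399]
eef_rot: [1.0, -0.006, 0.001, -0.001]
ft_force: [3.2, 0.3, 4.3]
width: 0.0098
grip_force: 10.0
```

```bash
python3 -m pendant '[{"dp":[0,-0.065,-0.01],"rotation":[0,0,0],"jaw":0},{"dp":[0,-0.131,-0.012],"rotation":[0,0,0],"jaw":0},{"dp":[0,-0.197,-0.008],"rotation":[0,0,0],"jaw":0},{"dp":[0,-0.262,0],"rotation":[0,0,0],"jaw":0},{"dp":[0,-0.391,0.026],"rotation":[0,0,0],"jaw":0},{"dp":[0,-0.516,0.066],"rotation":[0,0,0],"jaw":0},{"dp":[0,-0.516,0.066],"rotation":[0,0,0],"jaw":0}]' 10
```

```text
time: 7.65
ee_pos: [0.5393, 0.2487, 0.229]
eef_rot: [1.0, -0.006, 0.0, -0.0]
ft_force: [4.2, 0.8, 2.2]
width: 0.0094
grip_force: 10.0
```

```bash
python3 -m pendant '[{"dp":[0,-0.06,0.024],"rotation":[0,0,0],"jaw":0},{"dp":[0,-0.121,0.051],"rotation":[0,0,0],"jaw":0},{"dp":[0,-0.237,0.114],"rotation":[0,0,0],"jaw":0},{"dp":[0,-0.345,0.188],"rotation":[0,0,0],"jaw":0},{"dp":[0,-0.4,0.23],"rotation":[0,0,0],"jaw":0},{"dp":[0,-0.446,0.272],"rotation":[0,0,0],"jaw":0},{"dp":[0,-0.456,0.282],"rotation":[0,0,0],"jaw":0},{"dp":[0,-0.456,0.282],"rotation":[0,0,0],"jaw":0}]' 10
python3 - <<'E'
from bench import camera
import cv2
cv2.imwrite("pics/s2.png",camera("side")["image"][:,:,::-1])
E
```

```text
time: 8.65
ee_pos: [0.5403, 0.3152, 0.1869]
eef_rot: [1.0, -0.007, -0.0, -0.0]
ft_force: [1.5, 1.5, 1.6]
width: 0.0094
grip_force: 10.0
```

View pics/s2.png

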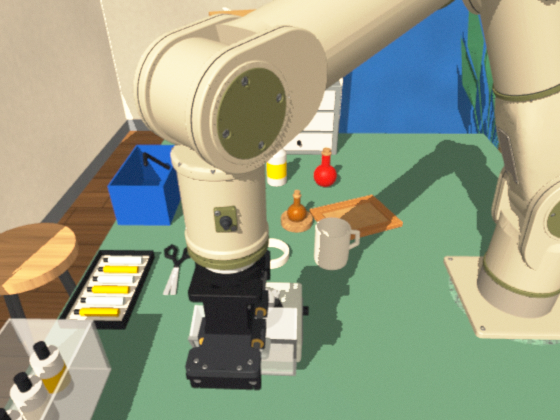

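The side view shows the gripper over the hood's far side, with the gripper at about (225,350). I'll nudge it onto the stop, release with a small opening, and rise.

```bash
python3 -m pendant '[{"dp":[0,-0.02,0.02],"rotation":[0,0,0],"jaw":0},{"dp":[0,-0.04,0.045],"rotation":[0,0,0],"jaw":0},{"dp":[0,-0.04,0.045],"rotation":[0,0,0],"jaw":0},{"dp":[0,-0.04,0.045],"rotation":[0,0,0],"jaw":0}]' 10
python3 -m pendant '[{"dp":[0,0,0],"rotation":[0,0,0],"jaw":0.3},{"dp":[0,0,0],"rotation":[0,0,0],"jaw":0.3},{"dp":[0,0,0],"rotation":[0,0,0],"jaw":0.3},{"dp":[0,0,-0.15],"rotation":[0,0,0],"jaw":0.3},{"dp":[0,0,-0.3],"rotation":[0,0,0],"jaw":0.3},{"dp":[0,0.2,-0.5],"rotation":[0,0,0],"jaw":0.5},{"dp":[0,0.5,-0.5],"rotation":[0,0,0],"jaw":0.7},{"dp":[0,0.9,-0.5],"rotation":[0,0,0],"jaw":1}]' 10
```

```text
time: 9.2
ee_pos: [0.5424, 0.3155, 0.1806]
eef_rot: [1.0, -0.01, 0.0, 0.004]
ft_force: [-0.1, -16.8, 11.4]
width: 0.0093
grip_force: 10.1
time: 10.2
ee_pos: [0.538, 0.1863, 0.2552]
eef_rot: [1.0, -0.005, -0.0, -0.0]
ft_force: [1.5, -0.7, -0.3]
width: 0.0483
grip_force: 0.0
```

```bash
python3 -m pendant '[{"dp":[0.04,0.2,0],"rotation":[0,0,0],"jaw":1},{"dp":[0.08,0.4,0],"rotation":[0,0,0],"jaw":1},{"dp":[0.12,0.6,0],"rotation":[0,0,0],"jaw":1},{"dp":[0.15,0.8,0],"rotation":[0,0,0],"jaw":1}]'
python3 -m pendant '[{"dp":[0.04,0.2,0],"rotation":[0,0,0],"jaw":1},{"dp":[0.08,0.4,0],"rotation":[0,0,0],"jaw":1},{"dp":[0.12,0.6,0],"rotation":[0,0,0],"jaw":1},{"dp":[0.15,0.8,0],"rotation":[0,0,0],"jaw":1}]'
python3 -m pendant '[{"dp":[0.04,0.2,0],"rotation":[0,0,0],"jaw":1},{"dp":[0.08,0.4,0],"rotation":[0,0,0],"jaw":1},{"dp":[0.12,0.6,0],"rotation":[0,0,0],"jaw":1},{"dp":[0.15,0.8,0],"rotation":[0,0,0],"jaw":1}]'
python3 -m pendant '[{"dp":[0.04,0.2,0],"rotation":[0,0,0],"jaw":1},{"dp":[0.08,0.4,0],"rotation":[0,0,0],"jaw":1},{"dp":[0.12,0.6,0],"rotation":[0,0,0],"jaw":1},{"dp":[0.15,0.8,0],"rotation":[0,0,0],"jaw":1},{"dp":[0.15,0.8,0],"rotation":[0,0,0],"jaw":1}]'
python3 - <<'E'
from bench import camera,r
import cv2,numpy as np
from h import *
s=camera("side");w=camera("wrist");I=w["image"].copy()
u=proj(w,[.6215,-.295,.134]);print(u)
cv2.drawMarker(I,tuple(int(x) for x in u),(0,255,255))
P=cloud(s); m=P[150:420,150:350].reshape(-1,3); m=m[np.isfinite(m[:,0])]
q=m[(abs(m[:,0]-.537)<.03)&(m[:,1]>.19)&(m[:,2]>.1)]
print("hood hi pts",len(q),np.percentile(q,[2,50,98],axis=0).round(3).tolist())
# cradle top
q=m[(np.hypot(m[:,0]-.537,m[:,1]-.1025)<.05)&(m[:,2]>.08)&(m[:,2]<.09)]
print("ring",len(q),cv2.minEnclosingCircle(q[:,:2].astype(np.float32)),q.mean(0).round(4))
np.savez("side2.npz",**s)
out=np.hstack([s["image"],I]); cv2.imwrite("pics/c3.png",cv2.resize(out,(800,300))[:,:,::-1])
E
```

```text
time: 10.7
ee_pos: [0.5593, 0.0652, 0.255]
eef_rot: [1.0, -0.007, -0.0, -0.0]
ft_force: [-0.2, -0.4, -0.4]
width: 0.0845
grip_force: 0.0
time: 11.2
ee_pos: [0.5803, -0.055, 0.255]
eef_rot: [1.0, -0.007, -0.0, -0.0]
ft_force: [0.0, -0.4, 0.1]
width: 0.0875
grip_force: 0.0
time: 11.7
ee_pos: [0.6013, -0.1752, 0.2549]
eef_rot: [1.0, -0.006, -0.0, -0.0]
ft_force: [-0.5, -0.6, 0.7]
width: 0.0873
grip_force: 0.0
time: 12.32
ee_pos: [0.6214, -0.2976, 0.2541]
eef_rot: [1.0, -0.008, -0.001, 0.0]
ft_force: [-0.5, 0.4, -0.3]
width: 0.087
grip_force: 0.0
[282.16572578 205.7565811 ]
hood hi pts 2238 [[0.508, 0.231, 0.106], [0.537, 0.265, 0.19], [0.566, 0.32, 0.206]]
ring 410 ((0.5374725461006165, 0.09117873758077621), 0.04312723129987717) [0.5361 0.0931 0.0844]
```

View pics/c3.png

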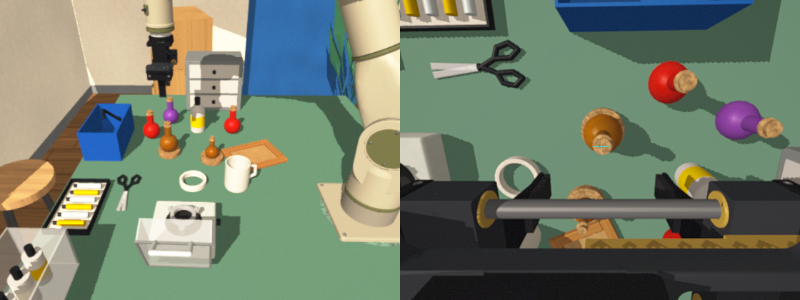

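Left half of the view: the hood is open, leaning back on its stop at (175,245) with the handle at z≈0.20. Right half: the large flask's stopper at (602,146) sits exactly on my marker. I'll descend and grip.

```bash
python3 -m pendant '[{"dp":[0,-0.01,0.2],"rotation":[0,0,0],"jaw":1},{"dp":[0,-0.01,0.4],"rotation":[0,0,0],"jaw":1},{"dp":[0,-0.01,0.6],"rotation":[0,0,0],"jaw":1},{"dp":[0,-0.01,0.8],"rotation":[0,0,0],"jaw":1},{"dp":[0,-0.01,0.95],"rotation":[0,0,0],"jaw":1}]'
python3 -m pendant '[{"dp":[0,0,0.09],"rotation":[0,0,0],"jaw":1},{"dp":[0,0,0.18],"rotation":[0,0,0],"jaw":1},{"dp":[0,0,0.18],"rotation":[0,0,0],"jaw":0.5},{"dp":[0,0,0.18],"rotation":[0,0,0],"jaw":0.3},{"dp":[0,0,0.18],"rotation":[0,0,0],"jaw":0.2},{"dp":[0,0,0.18],"rotation":[0,0,0],"jaw":0.1},{"dp":[0,0,0.18],"rotation":[0,0,0],"jaw":0},{"dp":[0,0,0.18],"rotation":[0,0,0],"jaw":0}]' 15
python3 -m pendant '[{"dp":[0,0,0],"rotation":[0,0,0],"jaw":0},{"dp":[0,0,0],"rotation":[0,0,0],"jaw":0},{"dp":[0,0,0],"rotation":[0,0,0],"jaw":0}]' 15
```

```text
time: 13.05
ee_pos: [0.622, -0.2916, 0.1116]
eef_rot: [1.0, -0.006, -0.0, -0.001]
ft_force: [-0.1, 0.2, 0.8]
width: 0.0868
grip_force: 0.0
time: 14.05
ee_pos: [0.6221, -0.2937, 0.0858]
eef_rot: [1.0, -0.007, 0.0, 0.0]
ft_force: [0.1, 0.2, 0.4]
width: 0.0349
grip_force: 0.0
time: 14.42
ee_pos: [0.622, -0.2942, 0.086]
eef_rot: [1.0, -0.007, 0.0, 0.0]
ft_force: [-0.8, -1.6, 0.8]
width: 0.0256
grip_force: 15.0
```

```bash
python3 -m pendant '[{"dp":[0,0,0],"rotation":[0,0,0],"jaw":0},{"dp":[0,0,-0.1],"rotation":[0,0,0],"jaw":0},{"dp":[0,0,-0.25],"rotation":[0,0,0],"jaw":0},{"dp":[0,0,-0.4],"rotation":[0,0,0],"jaw":0},{"dp":[0,0,-0.6],"rotation":[0,0,0],"jaw":0},{"dp":[0,0,-0.8],"rotation":[0,0,0],"jaw":0},{"dp":[0,0,-0.8],"rotation":[0,0,0],"jaw":0}]' 40
python3 -m pendant '[{"dp":[-0.02,-0.1,0],"rotation":[0,0,0],"jaw":0},{"dp":[-0.05,-0.25,0],"rotation":[0,0,0],"jaw":0},{"dp":[-0.1,-0.45,0],"rotation":[0,0,0],"jaw":0},{"dp":[-0.15,-0.66,0],"rotation":[0,0,0],"jaw":0},{"dp":[-0.2,-0.88,0],"rotation":[0,0,0],"jaw":0}]'
python3 -m pendant '[{"dp":[-0.05,-0.22,0],"rotation":[0,0,0],"jaw":0},{"dp":[-0.1,-0.44,0],"rotation":[0,0,0],"jaw":0},{"dp":[-0.15,-0.66,0],"rotation":[0,0,0],"jaw":0},{"dp":[-0.2,-0.88,0],"rotation":[0,0,0],"jaw":0},{"dp":[-0.2,-0.88,0],"rotation":[0,0,0],"jaw":0},{"dp":[-0.2,-0.88,0],"rotation":[0,0,0],"jaw":0}]'
python3 - <<'E'
from bench import camera,r
import cv2,numpy as np
from h import *
s=camera("scene");np.savez("scene3.npz",**s)
P=cloud(s);m=P.reshape(-1,3);m=m[np.isfinite(m[:,0])]
q=m[(np.hypot(m[:,0]-.537,m[:,1]-.1025)<.05)&(m[:,2]>.081)&(m[:,2]<.09)]
print("ring",len(q),cv2.minEnclosingCircle(q[:,:2].astype(np.float32)),q.mean(0).round(4))
c=np.array([.537,.1025])
from scipy.optimize import least_squares
e=r.read_state()["ee_pos"];print(e)
b=m[(np.hypot(m[:,0]-e[0],m[:,1]-e[1])<.05)&(m[:,2]>e[2]-.072)&(m[:,2]<e[2]-.012)]
f=least_squares(lambda x:np.linalg.norm(b-x,axis=1)-.035,[e[0],e[1],e[2]-.04],loss='soft_l1',f_scale=.002);print("ball",len(b),f.x.round(4),np.abs(f.fun).mean())
I=s["image"]
for z,rr in((.085,.034),(.085,.024)):
  for a in np.arange(0,6.28,.3):
    u=proj(s,[c[0]+rr*np.cos(a),c[1]+rr*np.sin(a),z]);I[int(round(u[1])),int(round(u[0]))]=(255,0,0)
cv2.imwrite("pics/r3.png",cv2.resize(I[190:330,320:480],(800,600),interpolation=cv2.INTER_NEAREST)[:,:,::-1])
w=camera("wrist");np.savez("wrist3.npz",**w)
E
```

```text
time: 15.3
ee_pos: [0.6234, -0.2932, 0.2092]
eef_rot: [1.0, -0.007, 0.002, 0.001]
ft_force: [0.2, 0.4, -1.9]
width: 0.0254
grip_force: 40.0
time: 15.92
ee_pos: [0.5925, -0.1588, 0.2042]
eef_rot: [1.0, -0.006, -0.001, -0.001]
ft_force: [-0.1, 0.3, -1.4]
width: 0.0251
grip_force: 40.0
time: 16.68
ee_pos: [0.5649, -0.0287, 0.2048]
eef_rot: [1.0, -0.007, -0.001, 0.0]
ft_force: [0.3, 0.1, -1.9]
width: 0.0254
grip_force: 40.0
ring 306 ((0.5386887192726135, 0.10524401813745499), 0.0470687635242939) [0.5409 0.1056 0.084 ]
[ 0.56509247 -0.02938002  0.20495098]
ball 563 [ 0.5643 -0.0285  0.1653] 0.000934024333012639
```

View pics/r3.png

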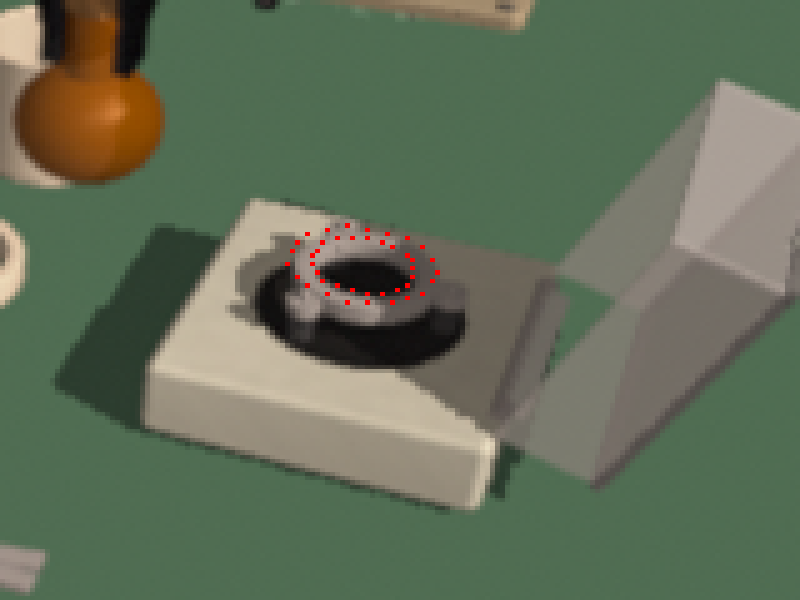

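The crop shows the ring's hole at (365,275) matching my projected circles within about 2 mm, the flask gripped upright, and the hood open at right. Ring estimate is (0.538,0.104). I'll move over it and come down to just above contact.

```bash
python3 -m pendant '[{"dp":[-0.02,-0.1,0],"rotation":[0,0,0],"jaw":0},{"dp":[-0.06,-0.28,0],"rotation":[0,0,0],"jaw":0},{"dp":[-0.1,-0.48,0],"rotation":[0,0,0],"jaw":0},{"dp":[-0.15,-0.68,0],"rotation":[0,0,0],"jaw":0},{"dp":[-0.18,-0.82,0],"rotation":[0,0,0],"jaw":0},{"dp":[-0.19,-0.885,0],"rotation":[0,0,0],"jaw":0},{"dp":[-0.19,-0.885,0],"rotation":[0,0,0],"jaw":0}]' 50
python3 -m pendant '[{"dp":[0,0,0.08],"rotation":[0,0,0],"jaw":0},{"dp":[0,0,0.16],"rotation":[0,0,0],"jaw":0},{"dp":[0,0,0.24],"rotation":[0,0,0],"jaw":0},{"dp":[0,0,0.3],"rotation":[0,0,0],"jaw":0},{"dp":[0,0,0.34],"rotation":[0,0,0],"jaw":0},{"dp":[0,0,0.36],"rotation":[0,0,0],"jaw":0},{"dp":[0,0,0.36],"rotation":[0,0,0],"jaw":0}]' 50
```

```text
time: 17.65
ee_pos: [0.5389, 0.1048, 0.2057]
eef_rot: [1.0, -0.006, 0.0, -0.0]
ft_force: [-0.3, 0.1, -1.3]
width: 0.0249
grip_force: 50.0
time: 18.52
ee_pos: [0.5391, 0.1043, 0.1518]
eef_rot: [1.0, -0.007, 0.0, 0.0]
ft_force: [-0.3, 0.6, -1.3]
width: 0.025
grip_force: 50.0
```

```bash
python3 -m pendant '[{"dp":[0,0,0.01],"rotation":[0,0,0],"jaw":0},{"dp":[0,0,0.02],"rotation":[0,0,0],"jaw":0},{"dp":[0,0,0.03],"rotation":[0,0,0],"jaw":0},{"dp":[0,0,0.04],"rotation":[0,0,0],"jaw":0},{"dp":[0,0,0.04],"rotation":[0,0,0],"jaw":0},{"dp":[0,0,0.04],"rotation":[0,0,0],"jaw":0}]' 50
python3 -m pendant '[{"dp":[0,0,0.02],"rotation":[0,0,0],"jaw":0},{"dp":[0,0,0.04],"rotation":[0,0,0],"jaw":0},{"dp":[0,0,0.06],"rotation":[0,0,0],"jaw":0},{"dp":[0,0,0.06],"rotation":[0,0,0],"jaw":0},{"dp":[0,0,0.06],"rotation":[0,0,0],"jaw":0}]' 50
```

```text
time: 19.27
ee_pos: [0.5392, 0.1043, 0.1459]
eef_rot: [1.0, -0.007, 0.0, 0.0]
ft_force: [-0.4, 0.5, 2.5]
width: 0.0252
grip_force: 50.0
time: 19.9
ee_pos: [0.5392, 0.1043, 0.137]
eef_rot: [1.0, -0.007, 0.0, 0.0]
ft_force: [-2.1, -0.2, 7.3]
width: 0.0248
grip_force: 50.0
```

```bash
python3 -m pendant '[{"dp":[0,0,0.013],"rotation":[0,0,0],"jaw":0},{"dp":[0,0,0.026],"rotation":[0,0,0],"jaw":0},{"dp":[0,0,0.04],"rotation":[0,0,0],"jaw":0},{"dp":[0,0,0.04],"rotation":[0,0,0],"jaw":0},{"dp":[0,0,0.04],"rotation":[0,0,0],"jaw":0},{"dp":[0,0,0.04],"rotation":[0,0,0],"jaw":0}]' 50
python3 - <<'E'
from bench import camera,r
import cv2,numpy as np
from h import *
s=camera("scene");P=cloud(s);m=P.reshape(-1,3);m=m[np.isfinite(m[:,0])]
e=r.read_state()["ee_pos"]
from scipy.optimize import least_squares
b=m[(np.hypot(m[:,0]-e[0],m[:,1]-e[1])<.045)&(m[:,2]>.085)&(m[:,2]<.12)]
f=least_squares(lambda x:np.linalg.norm(b-x,axis=1)-.035,[e[0],e[1],.095],loss='soft_l1',f_scale=.002);print("ball",len(b),f.x.round(4))
q=m[(np.hypot(m[:,0]-.538,m[:,1]-.104)<.05)&(np.hypot(m[:,0]-.538,m[:,1]-.104)>.026)&(m[:,2]>.06)&(m[:,2]<.09)]
print("ring heights",np.histogram(q[:,2],np.arange(.06,.092,.002)))
cv2.imwrite("pics/f.png",cv2.resize(s["image"][150:330,290:530],(800,600),interpolation=cv2.INTER_CUBIC)[:,:,::-1])
E
```

```text
time: 20.65
ee_pos: [0.5396, 0.1044, 0.1328]
eef_rot: [1.0, -0.007, 0.001, 0.0]
ft_force: [-8.4, -2.8, 24.9]
width: 0.0252
grip_force: 50.0
ball 473 [0.5392 0.105  0.0935]
ring heights (array([24, 26, 32, 68, 52, 12,  3, 10, 10, 11, 16, 11, 20, 19, 19]), array([0.06 , 0.062, 0.064, 0.066, 0.068, 0.07 , 0.072, 0.074, 0.076,
       0.078, 0.08 , 0.082, 0.084, 0.086, 0.088, 0.09 ]))
```

View pics/f.png

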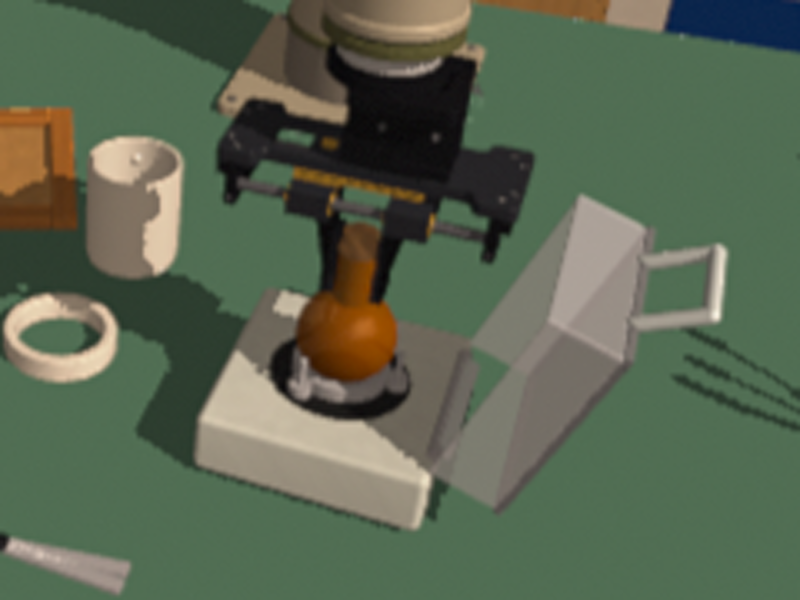

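The picture shows the flask upright in the ring, pressed to the bottom (ring top ≈0.069 m), and the hood open. I'll ease off about 1.5 mm to drop the excess force, then hand in.

```bash
python3 -m pendant '[{"dp":[0,0,-0.01],"rotation":[0,0,0],"jaw":0},{"dp":[0,0,-0.01],"rotation":[0,0,0],"jaw":0},{"dp":[0,0,-0.01],"rotation":[0,0,0],"jaw":0}]' 50
```

```text
time: 21.08
ee_pos: [0.5393, 0.1043, 0.1331]
eef_rot: [1.0, -0.007, 0.0, 0.0]
ft_force: [-4.5, -0.5, 14.1]
width: 0.0252
grip_force: 50.0
```

```bash
python3 -c "
from bench import r
print(r.close_job())"
```

```text
the job is handed in; nothing more can be done
None
```

I handed the job in at about 21 s: the hood is open on its stop, and the gripper is still holding the large brown flask upright in the ring, pressed close to the bottom of its travel at about 15 N; the judge's verdict was not shown.

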